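# Seat the module, power up and start the test

### The arm

A 7-joint arm with a two-finger parallel gripper is mounted at the origin on the work surface. World frame = base frame: x ahead of the robot, y to its left, z up, the work surface at z = 0. Lengths are in m, angles in rad, forces in N, time in s.
With the tool pointing down it reaches from about 0.425 to 0.925 m from the base axis. Payload 6.8 kg.
Tool frame: the origin (TCP) lies at the very end of the fingers, on their centre line; the grasp point (between the pads) lies 19 mm behind it (bot.grasp_offset is the distance from the TCP to the grasp point, in m); z points along the fingers, y is the direction in which the jaws open and shut (so a half turn about z gives the same grasp; the last joint's range is limited). The gripper opens to 85 mm and grips with 20 to 120 N. Pads are 22 mm wide; open, the fingers measure 114 mm over their backs; the gripper's body (76 mm by 85 mm) begins 54 mm behind the grasp point. The pads swing forward as they close: fully open they stand 13 mm farther back than shut.
Start: joints at [1.041, 0.477, 0.022, 1.555, -0.011, 1.109, -0.083], TCP at [0.276, -0.616, 0.231] pointing down, gripper open.
Joint ranges: [-2.96, 2.96], [-0.34, 2.1], [-1.41, 1.46], [0.24, 2.44], [-1.37, 4.51], [0.17, 1.92], [-2.96, 2.96]. Speed limits (rad/s): [2.39, 2.39, 3.14, 3.14, 3.14, 3.14, 3.14].

### API

Orientations are given as a unit quaternion [w, x, y, z].
In Python, from station import monitor, cams, bot, finder gives the robot as it stands.
- The arm moves only by the tool jog_arm, never from a script. Its argument "plan" is a list of rows, each an object of numbers: "x", "y", "z": the shift along the tool's x, y, z as a fraction of full scale; "wx", "wy", "wz": the turn, a rotation vector about the tool's x, y, z as a fraction of full scale. A call has 1 to 12 rows; each row is the pose to reach, as a shift and turn from the pose measured when the call began, along the tool's axes at that moment, turning the shorter way round; what a row does not reach only later rows make up. Full scale, the value 1, is 20 cm for a shift and 180 degrees for a turn. A row lasts 1/12 s, in which the tool goes at most 41.7 mm and 7.16 degrees, less where a joint would pass 70% of its speed; a pose out of reach is approached as far as the arm can. A call with a number of a shift or a turn outside -1 to 1 is refused whole. A call with a gripper value outside its range is refused whole. "hand" is the opening, from -1 (shut) to 1 (fully open), set as the call begins (left out, the last holds). The fingers move at their own pace and stop on an object; "grip_force" is the grip in N (left out, the last holds). Time passes only in rows, so rows that repeat a pose let the fingers close. It gives the time, the measured TCP pose, the force and the opening at its end, in the units of the state.
- monitor.get_obs(): the state, without advancing time (a new reading comes with each control period).
- cams.read_camera(name): name is "scene" or "top"; returns the picture (420x560x3 uint8, red, green, blue); there is no depth.
- cams.get_calibration(name): a dict with "fx", "fy", "cx", "cy" (pixels), "distortion" ([k1, k2, p1, p2, k3] as OpenCV has them; the pictures are not rectified), "extrinsics" (4x4, takes a point from world to camera coordinates). Camera axes: x right, y down, z forward; pixel columns grow to the right and rows downward; lengths in m; the calibration is good to about 2 mm. A picture is of the moment at which its call begins. get_calibration takes no time and is no camera call.
- bot.hand_in(): hands the job in, once; it reports no verdict.
Trained networks look in the newest picture that a camera, given by its name, has taken for a name from the list of things; names that differ only in an ending like _2 or _b are one class to them, and where a whole thing is asked for, a point or a joint stands for the part that bears it (a point fixed in the world has none). Each returns a list of dicts, best first, with "confidence" (0 to 1); they miss things now and then, are a little off and sometimes report something else, mostly with a low value. They report only what shows in the picture. A call takes as long as a camera call. They do not tell look-alikes from the thing itself.
- finder.find_in(camera, target): "bbox" ([left, top, width, height] in pixels, round what is visible of it).
- finder.place_of(camera, target): "location" ([column, row] in pixels: a listed point, or the origin of a listed thing).
The state is a dict: "t": time; "q": joint angles; "joint_vel": joint speeds; "joint_torque": joint torques, N m; "eef_pos": TCP position; "tool_rot": TCP orientation; "contact_force": force on the tool from outside, world axes, zero at the start; "torque": the same for the moment, N m; "gripper_width": opening from 0.0 (shut) to 1.0 (fully open).
Only numpy, scipy, OpenCV 4.12 (cv2) and the standard library are available. Lean on these libraries where they do the work, as an engineer would, in place of code of your own. Each camera call takes 0.05 s, during which the arm holds its last target. There are 200 camera calls.

### The job

Get the bench test running: push the plug-in module that stands proud of the finned carrier straight down until it is fully home, level with its two neighbours; then press the raised end of the big rocker switch fully down, so that it stays over; then press the round button all the way in and let it come back out. Keep that order, do not press the square key beside the round button, do not pull the module up, and leave the mug, the spare module and the bracket where they are.

Things in the scene. Friction and masses are not known exactly. Their poses are not given: they have to be found in the camera images.
- carrier: finned aluminium carrier fixed to the desk, black-topped, 120 (x) x 137 (y) x 60 mm high. Origin: centre of its underside; z up. Three plug-in modules stand in it at y = -40, 0 and +40 mm, each with an aluminium cap 96 (x) x 26 (y) x 8 mm thick, 14 mm between caps. The two seated caps have their tops 68 mm above the desk; the third stands proud, in any of the three places
- card_top (a point): centre of the top face of the cap (96 x 26 mm, long along its x axis) of the module that stands proud; it moves with the module. z up. 68 mm above the desk when home, 86 to 92 mm at the start
- card (a joint): how far that module has been pushed in, m: 0 to 0.006 at the start, 0.024 fully home (a hard stop); negative if pulled up. It slides vertically with about 7 N of friction and stays where it is left
- switch_box: grey box fixed to the desk, turned any way round, 105 (x) x 85 (y) x 40 mm high, with a white rocker paddle in a black frame on top. Origin: centre of its underside; z up. The paddle, 62 (x) x 36 (y) x 8 mm, rocks about an axis along the box's y, 50 mm above the desk, over its centre; at the start the +x end (with three ribs) is raised, top 62 mm high, and the -x end low
- rocker_press (a point): point on the upper face of the rocker paddle, 21 mm from its axis towards the end raised at the start; it moves with the paddle: about 60 mm above the desk at the start, 50 mm when that end is fully down
- rocker (a joint): rocker angle, rad: 0 to 0.05 at the start, 0.5 when the end with the ribs is fully down (a hard stop). It turns against about 0.09 N m of friction, that is about 5 N at rocker_press, and stays where it is left
- button_box: grey button box fixed to the desk, 90 (x) x 145 (y) x 35 mm high, with two spring push buttons of the same grey: a round one, 32 mm across, at y = +34 mm, and a square one, 32 x 32 mm, at y = -34 mm. Origin: centre of its underside; z up. The box may be turned any way round
- start_top (a point): centre of the top face of the round button, 49 mm above the desk when out, 43 mm when pressed fully in
- start (a joint): how far the round button is pressed in, m: 0 out, 0.006 fully in (a hard stop). The spring takes about 1.5 N at first, 5 N when fully in, and pushes it back out when let go
- stop_top (a point): centre of the top face of the square key, 49 mm above the desk; not to be pressed
- stop (a joint): how far the square key is pressed in, m: 0 out, 0.006 fully in; same spring as the round button
- mug: loose white mug, 80 mm across, 95 mm high, handle at its +y; origin at the centre of its underside
- spare: loose spare module standing upright on its foot, 96 (x) x 26 (y) x 58 mm high; origin at the centre of its underside
- bracket: loose aluminium angle bracket, foot 70 (x) x 50 (y) x 4 mm with an upright flange 50 mm high along its +x edge; origin at the centre of its underside
Not all that is in view belongs to the job. Leave any purple or yellow look-alike of the button_box alone. Leave any purple look-alike of the switch_box alone.

How it is judged:
On the way, in this order (a step that is already met when the one before it is completed fails the run):
1. the proud module is pushed fully home (value of joint card above 0.022 m), for 0.1 s.
2. the raised end of the rocker is pressed fully down (value of joint rocker above 0.43 rad), for 0.1 s.
3. the round button is pressed in (value of joint start above 0.0045 m), for 0.05 s.
At the end, for the whole second after the job is handed in: the module is within 2 mm of fully home, the rocker is within 0.07 rad of its far stop, the round button and the square key are out (within 1.5 mm) (value of joint card above 0.022 m and value of joint rocker above 0.43 rad and value of joint each of start, stop below 0.0015 m); the robot touches nothing.
It fails at once if the rocker is switched over before the module is home (value of joint rocker above 0.25 rad and value of joint card below 0.0218 m).
It fails at once if the round button is pressed before the rocker is over (value of joint start above 0.003 m and value of joint rocker below 0.42 rad).
It fails at once if the square key is pressed (value of joint stop above 0.003 m).
It fails at once if the module is pulled up (value of joint card below -0.003 m).
It fails at once if the mug, the spare module or the bracket is moved or lifted (more than 20 mm) or tipped over (distance of any of mug, spare, bracket from where it was at the start of the episode above 0.02 m or angle between any of mug, spare, bracket's own z axis and vertical above 0.4 rad).
It also fails if it takes over 51 s, if anything falls off the work surface, if the arm or the gripper's body presses on something with over 40 N, if the wrist force passes 120 N, or if a joint passes its speed limit or range.

## Working session

There is one attempt and no reset: what is moved stays moved. The work goes in short steps, Python scripts to look and compute and a tool call to move; the robot and the scene stay as the last step left them, time stands still between calls to the robot, and variables do not carry over. Pictures are saved under pics/ and viewed, about 8 in all and at most 12, crops included, and the job is handed in when it is done.

Besides the shell and the picture viewer there is one more tool, called after "Emit:" in YAML: its name, and indented under it one key for each argument. jog_arm: Moves the arm, as the interface text tells. Shift numbers are shares of 20 cm and turn numbers shares of 180 degrees, none past 1 either way. Its arguments: {"type":"object","properties":{"plan":{"type":"array","items":{"type":"object","properties":{"x":{"type":"number","minimum":-1,"maximum":1},"y":{"type":"number","minimum":-1,"maximum":1},"z":{"type":"number","minimum":-1,"maximum":1},"wx":{"type":"number","minimum":-1,"maximum":1},"wy":{"type":"number","minimum":-1,"maximum":1},"wz":{"type":"number","minimum":-1,"maximum":1}}}},"hand":{"type":"number"},"grip_force":{"type":"number"}},"required":["plan"]}

```bash
mkdir -p pics
cat > h.py <<'E'
import numpy as np, cv2
from station import monitor, cams, bot, finder
def ray(cam,px,z):
    c=cams.get_calibration(cam);K=np.array([[c['fx'],0,c['cx']],[0,c['fy'],c['cy']],[0,0,1]])
    u=cv2.undistortPoints(np.array([[px]],float),K,np.array(c['distortion']))[0,0]
    E=np.array(c['extrinsics']);R=E[:3,:3];t=E[:3,3]
    o=-R.T@t;d=R.T@np.array([u[0],u[1],1]);return o+d*(z-o[2])/d[2]
def proj(cam,p):
    c=cams.get_calibration(cam);K=np.array([[c['fx'],0,c['cx']],[0,c['fy'],c['cy']],[0,0,1]])
    E=np.array(c['extrinsics'])
    return cv2.projectPoints(np.array(p,float).reshape(-1,1,3),cv2.Rodrigues(E[:3,:3])[0],E[:3,3],K,np.array(c['distortion']))[0][:,0]
def save(cam,name,crop=None,s=1):
    im=cams.read_camera(cam)[:,:,::-1]
    if crop: l,t,r,b=crop;im=im[t:b,l:r]
    cv2.imwrite('pics/'+name,cv2.resize(im,None,fx=s,fy=s,interpolation=cv2.INTER_CUBIC))
E
python3 - <<'E'
from h import *
for cam in('top','scene'):
    save(cam,cam+'0.png',s=1.4)
    print(cam,np.round(ray(cam,(280,210),0.05),3))
    for n,z in(('card_top',.089),('rocker_press',.06),('start_top',.049),('stop_top',.049),('switch_box',0),('button_box',0),('carrier',0),('mug',0),('spare',0),('bracket',0)):
        print(n,[(np.round(d['location']).tolist(),round(d['confidence'],2),np.round(ray(cam,d['location'],z)[:2],3).tolist()) for d in finder.place_of(cam,n)[:4]])
print(monitor.get_obs())
E
```

```text
top [0.557 0.056 0.05 ]
card_top [([430.0, 226.0], 0.71, [0.516, -0.276])]
rocker_press [([124.0, 205.0], 0.92, [0.569, 0.412]), ([194.0, 224.0], 0.73, [0.526, 0.251])]
start_top [([418.0, 326.0], 0.73, [0.293, -0.254]), ([287.0, 254.0], 0.67, [0.455, 0.04]), ([218.0, 338.0], 0.58, [0.27, 0.195])]
stop_top [([239.0, 308.0], 0.61, [0.335, 0.15]), ([309.0, 235.0], 0.58, [0.5, -0.01]), ([436.0, 300.0], 0.57, [0.351, -0.298])]
switch_box [([200.0, 216.0], 0.93, [0.55, 0.251]), ([132.0, 203.0], 0.88, [0.582, 0.417])]
button_box [([232.0, 321.0], 0.87, [0.3, 0.17]), ([299.0, 245.0], 0.83, [0.479, 0.01]), ([419.0, 306.0], 0.69, [0.33, -0.275])]
carrier [([399.0, 227.0], 0.92, [0.519, -0.234])]
mug [([245.0, 143.0], 0.57, [0.73, 0.141])]
spare [([332.0, 151.0], 0.63, [0.709, -0.075])]
bracket [([376.0, 152.0], 0.63, [0.707, -0.185])]
scene [0.519 0.103 0.05 ]
card_top [([144.0, 312.0], 0.84, [0.523, -0.279])]
rocker_press [([368.0, 154.0], 0.75, [0.566, 0.403]), ([324.0, 180.0], 0.69, [0.538, 0.245]), ([146.0, 311.0], 0.69, [0.506, -0.269])]
start_top [([97.0, 244.0], 0.69, [0.292, -0.243]),
[... 774 characters left out ...]
87898,  0.4770087 ,  0.02240712,  1.55543466, -0.01148348,
        1.10926606, -0.08310335]), 'joint_vel': array([ 1.65734434e-04, -4.26491341e-04,  1.38737606e-03, -1.06887422e-03,
       -9.48422293e-05, -1.72142771e-03, -1.24348331e-03]), 'joint_torque': array([-1.02261914e-03, -5.96333456e+01,  1.60611536e+00, -2.81546259e+01,
        1.23940199e-02,  1.57531955e-03, -1.27459080e-05]), 'eef_pos': array([ 0.27635854, -0.61584355,  0.23128755]), 'tool_rot': array([ 6.43257513e-06,  9.77843579e-01,  2.09336892e-01, -6.41914007e-07]), 'contact_force': array([ 0.32217699, -0.39525849, -0.20384933]), 'torque': array([-0.01724516, -0.02317139, -0.06712607]), 'gripper_width': 0.9996091311383416}
```

View pics/top0.png

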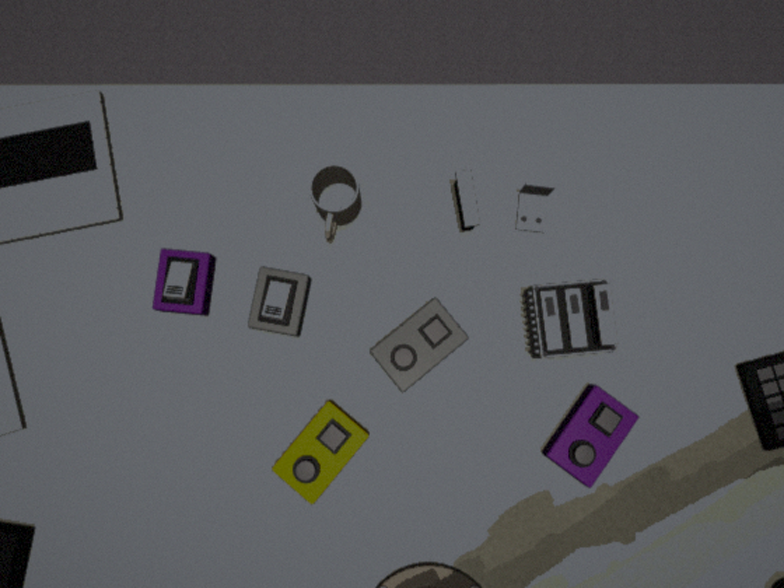

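View pics/scene0.png

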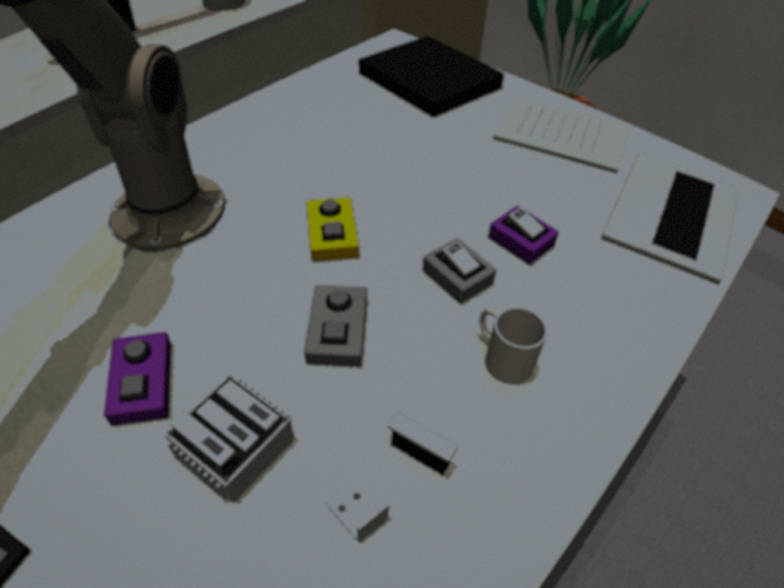

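Candidates, as top-view pixels in the 560x420 frame:
- **Button boxes:** grey (299,245), yellow (232,321), purple (419,306). The grey one fits the description.
- **Switch boxes:** grey (200,216), purple (132,203). The grey one fits.
- **Proud module:** probably the right-hand one, at the -y end (430,226).

I'll confirm all three in one crop.

Run:
```python
from h import *
save('scene','s1.png',(110,160,370,360),3)
from itertools import product
def tri(a,b):
    def od(c,p):
        A=ray(c,p,0.);B=ray(c,p,.3);return A,(B-A)/np.linalg.norm(B-A)
    o1,d1=od('top',a);o2,d2=od('scene',b)
    s=np.linalg.lstsq(np.c_[d1,-d2],o2-o1,rcond=None)[0];p=o1+s[0]*d1;q=o2+s[1]*d2
    return np.round((p+q)/2,4),round(np.linalg.norm(p-q),4)
cams.read_camera('top')
def near(cam,n,px):
    L=[d['location'] for d in finder.place_of(cam,n)];return min(L,key=lambda l:np.hypot(l[0]-px[0],l[1]-px[1]))
for n,a,b in(('card_top',(430,226),(144,312)),('rocker_press',(194,224),(324,180)),('start_top',(287,254),(239,209)),('stop_top',(309,235),(238,235)),('carrier',(399,227),(170,319)),('switch_box',(200,216),(324,198)),('button_box',(299,245),(243,237))):
    print(n,tri(near('top',n,a),near('scene',n,b)),near('top',n,a))
# expected pixels of cap centers if proud/seated
for y in(-.04,0,.04):
    for z in(.068,.089): print(y,z,proj('top',[.521,-.236+y,z]).round(1),proj('scene',[.521,-.236+y,z]).round(1))
```

```text
card_top (array([ 0.519 , -0.2781,  0.0883]), np.float64(0.008)) [432.7, 225.6]
rocker_press (array([0.5307, 0.2514, 0.0633]), np.float64(0.0071)) [195.0, 222.6]
start_top (array([0.454 , 0.0384, 0.051 ]), np.float64(0.0074)) [286.8, 253.8]
stop_top (array([ 0.5008, -0.0154,  0.0512]), np.float64(0.0046)) [310.5, 233.6]
carrier (array([ 0.5159, -0.2385, -0.0035]), np.float64(0.0017)) [400.2, 228.6]
switch_box (array([ 0.549 ,  0.3672, -0.0473]), np.float64(0.1465)) [133.1, 200.6]
button_box (array([0.4799, 0.0119, 0.0178]), np.float64(0.0032)) [299.1, 244.4]
-0.04 0.068 [[426.7 224.3]] [[147. 316.]]
-0.04 0.089 [[430.3 223.6]] [[144.5 310.5]]
0 0.068 [[409.1 224.4]] [[163.7 302.2]]
0 0.089 [[412.3 223.7]] [[161.6 296.5]]
0.04 0.068 [[391.5 224.5]] [[179.7 288.9]]
0.04 0.089 [[394.2 223.8]] [[178.1 283. ]]
```

View pics/s1.png

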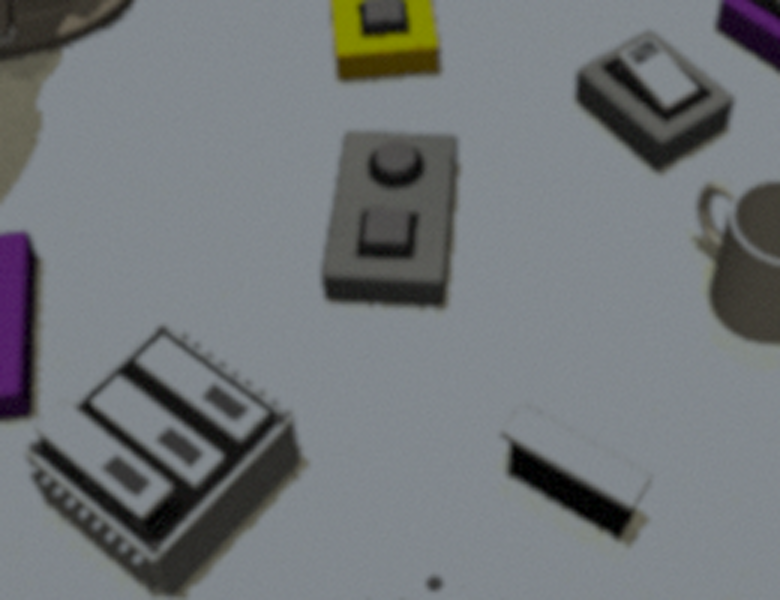

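The crop confirms it. The proud module is the nearest one (-y side, crop ~(125,460)), and triangulation puts its top at 88 mm. The grey button box's round button is at crop (395,160), and the grey switch's ribbed end is at crop (645,50). Now I'll shut the hand and approach the module.

Emit:
jog_arm:
  plan:
    - {"x": 0.9, "y": -0.52, "z": 0.3, "wz": -0.367}
    - {"x": 0.9, "y": -0.52, "z": 0.3, "wz": -0.367}
    - {"x": 0.9, "y": -0.52, "z": 0.3, "wz": -0.367}
    - {"x": 0.9, "y": -0.52, "z": 0.3, "wz": -0.367}
    - {"x": 0.9, "y": -0.52, "z": 0.3, "wz": -0.367}
    - {"x": 0.9, "y": -0.52, "z": 0.3, "wz": -0.367}
    - {"x": 0.9, "y": -0.52, "z": 0.3, "wz": -0.367}
    - {"x": 0.9, "y": -0.52, "z": 0.3, "wz": -0.367}
    - {"x": 0.9, "y": -0.52, "z": 0.3, "wz": -0.367}
    - {"x": 0.9, "y": -0.52, "z": 0.3, "wz": -0.367}
    - {"x": 0.9, "y": -0.52, "z": 0.3, "wz": -0.367}
    - {"x": 0.9, "y": -0.52, "z": 0.3, "wz": -0.367}
  hand: -1

```text
invalid input at $.plan[0]: expected keys x, y, z, wx, wy, wz
```

Emit:
jog_arm:
  plan:
    - {"x": 0.9, "y": -0.52, "z": 0.3, "wx": 0, "wy": 0, "wz": -0.367}
    - {"x": 0.9, "y": -0.52, "z": 0.3, "wx": 0, "wy": 0, "wz": -0.367}
    - {"x": 0.9, "y": -0.52, "z": 0.3, "wx": 0, "wy": 0, "wz": -0.367}
    - {"x": 0.9, "y": -0.52, "z": 0.3, "wx": 0, "wy": 0, "wz": -0.367}
    - {"x": 0.9, "y": -0.52, "z": 0.3, "wx": 0, "wy": 0, "wz": -0.367}
    - {"x": 0.9, "y": -0.52, "z": 0.3, "wx": 0, "wy": 0, "wz": -0.367}
    - {"x": 0.9, "y": -0.52, "z": 0.3, "wx": 0, "wy": 0, "wz": -0.367}
    - {"x": 0.9, "y": -0.52, "z": 0.3, "wx": 0, "wy": 0, "wz": -0.367}
    - {"x": 0.9, "y": -0.52, "z": 0.3, "wx": 0, "wy": 0, "wz": -0.367}
    - {"x": 0.9, "y": -0.52, "z": 0.3, "wx": 0, "wy": 0, "wz": -0.367}
    - {"x": 0.9, "y": -0.52, "z": 0.3, "wx": 0, "wy": 0, "wz": -0.367}
    - {"x": 0.9, "y": -0.52, "z": 0.3, "wx": 0, "wy": 0, "wz": -0.367}
  hand: -1

```text
t: 3.25
eef_pos: [0.3979, -0.4474, 0.1714]
tool_rot: [0.0, 0.706, 0.708, 0.0]
contact_force: [-0.5, 0.1, 0.9]
gripper_width: -0.002
```

Emit:
jog_arm:
  plan:
    - {"x": 0.847, "y": 0.605, "z": 0.1, "wx": 0, "wy": 0, "wz": 0}
    - {"x": 0.847, "y": 0.605, "z": 0.1, "wx": 0, "wy": 0, "wz": 0}
    - {"x": 0.847, "y": 0.605, "z": 0.1, "wx": 0, "wy": 0, "wz": 0}
    - {"x": 0.847, "y": 0.605, "z": 0.1, "wx": 0, "wy": 0, "wz": 0}
    - {"x": 0.847, "y": 0.605, "z": 0.1, "wx": 0, "wy": 0, "wz": 0}
    - {"x": 0.847, "y": 0.605, "z": 0.1, "wx": 0, "wy": 0, "wz": 0}
    - {"x": 0.847, "y": 0.605, "z": 0.27, "wx": 0, "wy": 0, "wz": 0}
    - {"x": 0.847, "y": 0.605, "z": 0.27, "wx": 0, "wy": 0, "wz": 0}
    - {"x": 0.847, "y": 0.605, "z": 0.27, "wx": 0, "wy": 0, "wz": 0}

```text
t: 4.0
eef_pos: [0.5169, -0.2776, 0.1161]
tool_rot: [-0.002, 0.707, 0.708, -0.001]
contact_force: [0.2, 0.7, -0.4]
gripper_width: 0.002
```

Run:
```python
from h import *
p=monitor.get_obs()['eef_pos'];print(p.round(4))
a=cams.read_camera('top')[:,:,::-1].copy();b=cams.read_camera('scene')[:,:,::-1].copy()
print(proj('top',p),proj('scene',p))
a=a[160:290,340:500];b=b[220:370,90:250]
cv2.imwrite('pics/c1.png',np.hstack([cv2.resize(a,(400,325),interpolation=2),cv2.resize(b,(400,375),interpolation=2)[:325]]))
```

```text
[ 0.5169 -0.2776  0.1161]
[[435.99281805 224.46032583]] [[139.11324208 302.12020138]]
```

View pics/c1.png

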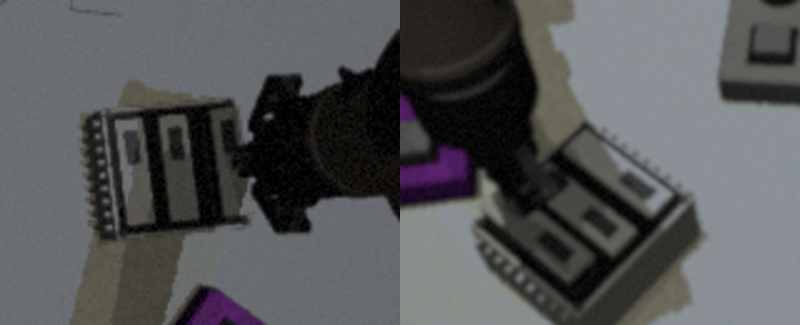

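The fingertips are over the -y cap in both halves of the picture: the tip is near (240,161) on the left and (522,205) on the right. I'll press down.

Emit:
jog_arm:
  plan:
    - {"x": 0, "y": 0, "z": 0.1, "wx": 0, "wy": 0, "wz": 0}
    - {"x": 0, "y": 0, "z": 0.14, "wx": 0, "wy": 0, "wz": 0}
    - {"x": 0, "y": 0, "z": 0.17, "wx": 0, "wy": 0, "wz": 0}
    - {"x": 0, "y": 0, "z": 0.19, "wx": 0, "wy": 0, "wz": 0}
    - {"x": 0, "y": 0, "z": 0.21, "wx": 0, "wy": 0, "wz": 0}
    - {"x": 0, "y": 0, "z": 0.225, "wx": 0, "wy": 0, "wz": 0}
    - {"x": 0, "y": 0, "z": 0.235, "wx": 0, "wy": 0, "wz": 0}
    - {"x": 0, "y": 0, "z": 0.24, "wx": 0, "wy": 0, "wz": 0}
    - {"x": 0, "y": 0, "z": 0.24, "wx": 0, "wy": 0, "wz": 0}

```text
t: 4.85
eef_pos: [0.5184, -0.2796, 0.071]
tool_rot: [0.001, 0.707, 0.707, -0.0]
contact_force: [-1.1, -1.4, 3.5]
gripper_width: -0.001
```

Emit:
jog_arm:
  plan:
    - {"x": 0, "y": 0, "z": 0.015, "wx": 0, "wy": 0, "wz": 0}
    - {"x": 0, "y": 0, "z": 0.025, "wx": 0, "wy": 0, "wz": 0}
    - {"x": 0, "y": 0, "z": 0.03, "wx": 0, "wy": 0, "wz": 0}
    - {"x": 0, "y": 0, "z": 0.03, "wx": 0, "wy": 0, "wz": 0}

```text
t: 5.18
eef_pos: [0.5186, -0.2797, 0.068]
tool_rot: [0.001, 0.707, 0.707, -0.001]
contact_force: [-8.5, 4.3, 25.1]
gripper_width: -0.0
```

Emit:
jog_arm:
  plan:
    - {"x": 0, "y": 0, "z": 0.02, "wx": 0, "wy": 0, "wz": 0}
    - {"x": 0, "y": 0, "z": 0.025, "wx": 0, "wy": 0, "wz": 0}
    - {"x": 0, "y": 0, "z": 0.025, "wx": 0, "wy": 0, "wz": 0}

```text
t: 5.43
eef_pos: [0.5187, -0.2797, 0.0678]
tool_rot: [0.001, 0.708, 0.707, -0.001]
contact_force: [-15.1, 6.3, 42.9]
gripper_width: 0.001
```

Emit:
jog_arm:
  plan:
    - {"x": 0, "y": 0, "z": -0.2, "wx": 0, "wy": 0, "wz": 0}
    - {"x": 0, "y": 0, "z": -0.4, "wx": 0, "wy": 0, "wz": 0}
    - {"x": 0.2, "y": 0, "z": -0.45, "wx": 0, "wy": 0, "wz": 0.04}
    - {"x": 0.4, "y": 0, "z": -0.45, "wx": 0, "wy": 0, "wz": 0.08}
    - {"x": 0.6, "y": 0, "z": -0.45, "wx": 0, "wy": 0, "wz": 0.12}
    - {"x": 0.8, "y": 0, "z": -0.45, "wx": 0, "wy": 0, "wz": 0.16}
    - {"x": 1, "y": 0, "z": -0.45, "wx": 0, "wy": 0, "wz": 0.2}
    - {"x": 1, "y": 0, "z": -0.45, "wx": 0, "wy": 0, "wz": 0.24}
    - {"x": 1, "y": 0, "z": -0.45, "wx": 0, "wy": 0, "wz": 0.28}
    - {"x": 1, "y": 0, "z": -0.45, "wx": 0, "wy": 0, "wz": 0.28}

```text
t: 6.27
eef_pos: [0.5192, -0.078, 0.1574]
tool_rot: [0.002, 0.942, 0.337, -0.0]
contact_force: [0.2, -0.8, 0.7]
gripper_width: -0.0
```

Run:
```python
from h import *
o=monitor.get_obs();p=o['eef_pos'];print(p.round(4),o['tool_rot'].round(3))
a=cams.read_camera('top')[:,:,::-1].copy();b=cams.read_camera('scene')[:,:,::-1].copy()
for cam,n,z in(('top','card_top',.068),('scene','card_top',.068),('top','rocker_press',.06),('scene','rocker_press',.06)):
    print(cam,n,[(np.round(d['location']).tolist(),round(d['confidence'],2),np.round(ray(cam,d['location'],z)[:2],3).tolist()) for d in finder.place_of(cam,n)[:3]])
b=b[240:370,100:230];a=a[180:250,165:235]
cv2.imwrite('pics/c2.png',np.hstack([cv2.resize(b,(390,390),interpolation=2),cv2.resize(a,(390,390),interpolation=2)]))
```

```text
[ 0.5192 -0.078   0.1574] [ 0.002  0.942  0.337 -0.   ]
top card_top []
scene card_top [([146.0, 320.0], 0.6, [0.525, -0.283])]
top rocker_press [([195.0, 223.0], 0.95, [0.527, 0.25]), ([123.0, 209.0], 0.59, [0.561, 0.414])]
scene rocker_press [([324.0, 177.0], 0.83, [0.532, 0.253]), ([369.0, 156.0], 0.82, [0.573, 0.398])]
```

View pics/c2.png

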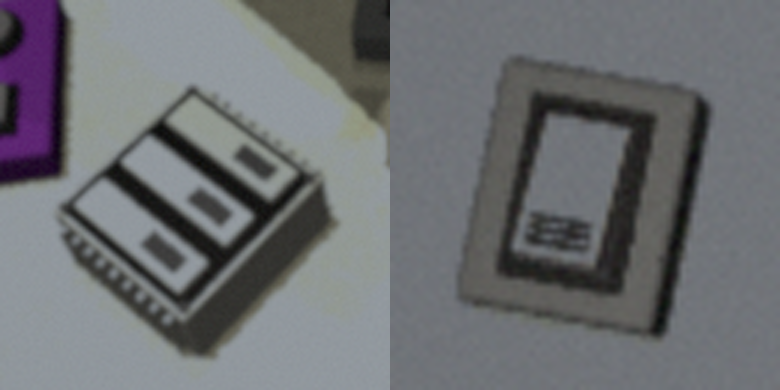

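The three caps are now level (left half), so the module is home. The right half shows the ribbed end of the grey rocker at about (560,232), with the box turned about 11°. Next I'll move to the rocker.

Emit:
jog_arm:
  plan:
    - {"x": 0.15, "y": -0.174, "z": 0, "wx": 0, "wy": 0, "wz": 0.04}
    - {"x": 0.3, "y": -0.348, "z": 0, "wx": 0, "wy": 0, "wz": 0.08}
    - {"x": 0.45, "y": -0.522, "z": 0, "wx": 0, "wy": 0, "wz": 0.12}
    - {"x": 0.6, "y": -0.7, "z": 0, "wx": 0, "wy": 0, "wz": 0.16}
    - {"x": 0.75, "y": -0.87, "z": 0, "wx": 0, "wy": 0, "wz": 0.2}
    - {"x": 0.75, "y": -0.87, "z": 0, "wx": 0, "wy": 0, "wz": 0.24}
    - {"x": 0.75, "y": -0.87, "z": 0, "wx": 0, "wy": 0, "wz": 0.28}
    - {"x": 0.75, "y": -0.87, "z": 0, "wx": 0, "wy": 0, "wz": 0.28}
    - {"x": 0.75, "y": -0.87, "z": 0, "wx": 0, "wy": 0, "wz": 0.28}

```text
t: 7.32
eef_pos: [0.5238, 0.1503, 0.156]
tool_rot: [0.002, 0.996, -0.094, 0.0]
contact_force: [0.3, 0.0, 0.4]
gripper_width: 0.002
```

Emit:
jog_arm:
  plan:
    - {"x": -0.078, "y": -0.504, "z": 0, "wx": 0, "wy": 0, "wz": 0}
    - {"x": -0.078, "y": -0.504, "z": 0, "wx": 0, "wy": 0, "wz": 0}
    - {"x": -0.078, "y": -0.504, "z": 0, "wx": 0, "wy": 0, "wz": 0}
    - {"x": -0.078, "y": -0.504, "z": 0.2, "wx": 0, "wy": 0, "wz": 0}
    - {"x": -0.078, "y": -0.504, "z": 0.34, "wx": 0, "wy": 0, "wz": 0}
    - {"x": -0.078, "y": -0.504, "z": 0.34, "wx": 0, "wy": 0, "wz": 0}
    - {"x": -0.078, "y": -0.504, "z": 0.34, "wx": 0, "wy": 0, "wz": 0}

```text
t: 7.9
eef_pos: [0.5267, 0.2504, 0.0865]
tool_rot: [0.003, 0.996, -0.094, -0.001]
contact_force: [0.2, 0.1, 0.3]
gripper_width: -0.003
```

Emit:
jog_arm:
  plan:
    - {"x": 0, "y": 0, "z": 0.06, "wx": 0, "wy": 0, "wz": 0}
    - {"x": 0, "y": 0, "z": 0.11, "wx": 0, "wy": 0, "wz": 0}
    - {"x": 0, "y": 0, "z": 0.13, "wx": 0, "wy": 0, "wz": 0}
    - {"x": 0, "y": 0, "z": 0.15, "wx": 0, "wy": 0, "wz": 0}
    - {"x": 0, "y": 0, "z": 0.165, "wx": 0, "wy": 0, "wz": 0}
    - {"x": 0, "y": 0, "z": 0.175, "wx": 0, "wy": 0, "wz": 0}
    - {"x": 0, "y": 0, "z": 0.175, "wx": 0, "wy": 0, "wz": 0}

```text
t: 8.48
eef_pos: [0.5256, 0.2503, 0.0516]
tool_rot: [0.003, 0.996, -0.094, -0.002]
contact_force: [-4.3, -0.2, 3.5]
gripper_width: -0.004
```

Emit:
jog_arm:
  plan:
    - {"x": 0, "y": 0, "z": 0.01, "wx": 0, "wy": 0, "wz": 0}
    - {"x": 0, "y": 0, "z": 0.02, "wx": 0, "wy": 0, "wz": 0}
    - {"x": 0, "y": 0, "z": 0.03, "wx": 0, "wy": 0, "wz": 0}
    - {"x": 0, "y": 0, "z": 0.03, "wx": 0, "wy": 0, "wz": 0}

```text
t: 8.82
eef_pos: [0.5258, 0.2505, 0.0501]
tool_rot: [0.003, 0.996, -0.094, -0.002]
contact_force: [-14.9, -6.5, 42.5]
gripper_width: -0.004
```

Emit:
jog_arm:
  plan:
    - {"x": 0, "y": 0, "z": -0.2, "wx": 0, "wy": 0, "wz": 0}
    - {"x": 0, "y": 0, "z": -0.4, "wx": 0, "wy": 0, "wz": 0}
    - {"x": -0.05, "y": 0.2, "z": -0.4, "wx": 0, "wy": 0, "wz": 0}
    - {"x": -0.1, "y": 0.4, "z": -0.4, "wx": 0, "wy": 0, "wz": 0}
    - {"x": -0.155, "y": 0.6, "z": -0.4, "wx": 0, "wy": 0, "wz": 0}
    - {"x": -0.155, "y": 0.8, "z": -0.4, "wx": 0, "wy": 0, "wz": 0}
    - {"x": -0.155, "y": 0.8, "z": -0.4, "wx": 0, "wy": 0, "wz": 0}
    - {"x": -0.155, "y": 0.8, "z": -0.4, "wx": 0, "wy": 0, "wz": 0}

```text
t: 9.48
eef_pos: [0.4659, 0.097, 0.1318]
tool_rot: [0.004, 0.995, -0.096, -0.001]
contact_force: [-0.6, 0.9, -0.3]
gripper_width: 0.005
```

Run:
```python
from h import *
o=monitor.get_obs();p=o['eef_pos'];print(p.round(4),o['tool_rot'].round(3))
b=cams.read_camera('scene')[:,:,::-1].copy();a=cams.read_camera('top')[:,:,::-1]
for cam,n,z in(('top','rocker_press',.05),('scene','rocker_press',.05),('top','start_top',.049),('scene','start_top',.049)):
    print(cam,n,[(np.round(d['location']).tolist(),round(d['confidence'],2),np.round(ray(cam,d['location'],z)[:2],3).tolist()) for d in finder.place_of(cam,n)[:3]])
b=b[135:235,290:390]
a=a[180:280,170:330]
cv2.imwrite('pics/c3.png',np.hstack([cv2.resize(b,(300,300),interpolation=2),cv2.resize(a,(480,300),interpolation=2)]))
```

```text
[0.4659 0.097  0.1318] [ 0.004  0.995 -0.096 -0.001]
top rocker_press [([196.0, 223.0], 0.64, [0.527, 0.249]), ([121.0, 208.0], 0.56, [0.563, 0.423])]
scene rocker_press [([370.0, 156.0], 0.74, [0.569, 0.411]), ([325.0, 180.0], 0.64, [0.535, 0.257])]
top start_top [([418.0, 325.0], 0.58, [0.295, -0.254]), ([215.0, 338.0], 0.46, [0.27, 0.202])]
scene start_top [([96.0, 245.0], 0.73, [0.292, -0.244]), ([239.0, 212.0], 0.58, [0.455, 0.035]), ([235.0, 144.0], 0.48, [0.271, 0.204])]
```

View pics/c3.png

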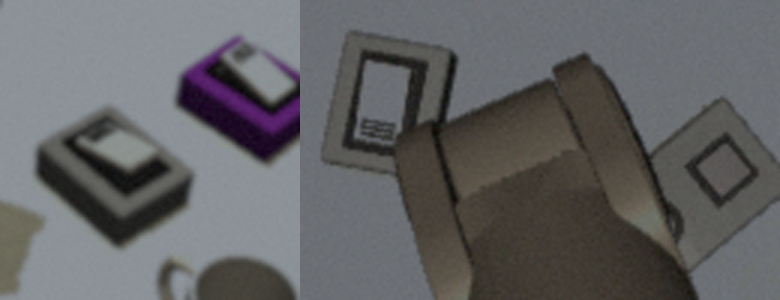

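The rocker is over: the rib end is down and the far end raised, the opposite of the purple one. The 50 mm stop could have been the frame instead of the paddle's own stop, though. So I'll press again a little nearer the axis before touching the button.

Emit:
jog_arm:
  plan:
    - {"x": 0.182, "y": -0.808, "z": 0, "wx": 0, "wy": 0, "wz": 0}
    - {"x": 0.182, "y": -0.808, "z": 0, "wx": 0, "wy": 0, "wz": 0}
    - {"x": 0.182, "y": -0.808, "z": 0, "wx": 0, "wy": 0, "wz": 0}
    - {"x": 0.182, "y": -0.808, "z": 0, "wx": 0, "wy": 0, "wz": 0}
    - {"x": 0.182, "y": -0.808, "z": 0.1, "wx": 0, "wy": 0, "wz": 0}
    - {"x": 0.182, "y": -0.808, "z": 0.25, "wx": 0, "wy": 0, "wz": 0}
    - {"x": 0.182, "y": -0.808, "z": 0.33, "wx": 0, "wy": 0, "wz": 0}
    - {"x": 0.182, "y": -0.808, "z": 0.36, "wx": 0, "wy": 0, "wz": 0}
    - {"x": 0.182, "y": -0.808, "z": 0.385, "wx": 0, "wy": 0, "wz": 0}
    - {"x": 0.182, "y": -0.808, "z": 0.405, "wx": 0, "wy": 0, "wz": 0}
    - {"x": 0.182, "y": -0.808, "z": 0.42, "wx": 0, "wy": 0, "wz": 0}
    - {"x": 0.182, "y": -0.808, "z": 0.42, "wx": 0, "wy": 0, "wz": 0}

```text
t: 10.78
eef_pos: [0.531, 0.2534, 0.0513]
tool_rot: [0.003, 0.996, -0.093, -0.002]
contact_force: [-17.2, -6.5, 40.3]
gripper_width: -0.003
```

It stopped 1.2 mm higher at 5 mm nearer the axis. That slope is about 0.24 rad, which is the fully tilted paddle at its stop. On to the button.

Emit:
jog_arm:
  plan:
    - {"x": 0, "y": 0, "z": -0.2, "wx": 0, "wy": 0, "wz": 0}
    - {"x": 0, "y": 0, "z": -0.35, "wx": 0, "wy": 0, "wz": 0}
    - {"x": -0.05, "y": 0.2, "z": -0.35, "wx": 0, "wy": 0, "wz": 0}
    - {"x": -0.1, "y": 0.4, "z": -0.35, "wx": 0, "wy": 0, "wz": 0}
    - {"x": -0.174, "y": 0.6, "z": -0.35, "wx": 0, "wy": 0, "wz": 0}
    - {"x": -0.174, "y": 0.8, "z": -0.35, "wx": 0, "wy": 0, "wz": 0}
    - {"x": -0.174, "y": 1, "z": -0.35, "wx": 0, "wy": 0, "wz": 0}
    - {"x": -0.174, "y": 1, "z": -0.35, "wx": 0, "wy": 0, "wz": 0}
    - {"x": -0.174, "y": 1, "z": -0.35, "wx": 0, "wy": 0, "wz": 0}

```text
t: 11.53
eef_pos: [0.4607, 0.0614, 0.1241]
tool_rot: [0.003, 0.995, -0.095, -0.001]
contact_force: [0.9, 1.7, 0.7]
gripper_width: -0.002
```

Emit:
jog_arm:
  plan:
    - {"x": -0.008, "y": 0.123, "z": 0.1, "wx": 0, "wy": 0, "wz": 0}
    - {"x": -0.008, "y": 0.123, "z": 0.2, "wx": 0, "wy": 0, "wz": 0}
    - {"x": -0.008, "y": 0.123, "z": 0.28, "wx": 0, "wy": 0, "wz": 0}
    - {"x": -0.008, "y": 0.123, "z": 0.28, "wx": 0, "wy": 0, "wz": 0}
    - {"x": -0.008, "y": 0.123, "z": 0.28, "wx": 0, "wy": 0, "wz": 0}

```text
t: 11.95
eef_pos: [0.4548, 0.0387, 0.0684]
tool_rot: [0.003, 0.996, -0.094, -0.001]
contact_force: [-0.8, -0.0, 0.3]
gripper_width: -0.002
```

Run:
```python
from h import *
o=monitor.get_obs();p=o['eef_pos'];print(p.round(4),proj('scene',p),proj('top',p))
save('scene','c4.png',(190,150,310,260),5)
```

```text
[0.4548 0.0387 0.0684] [[240.30473645 205.80328333]] [[288.07799103 254.52507737]]
```

View pics/c4.png

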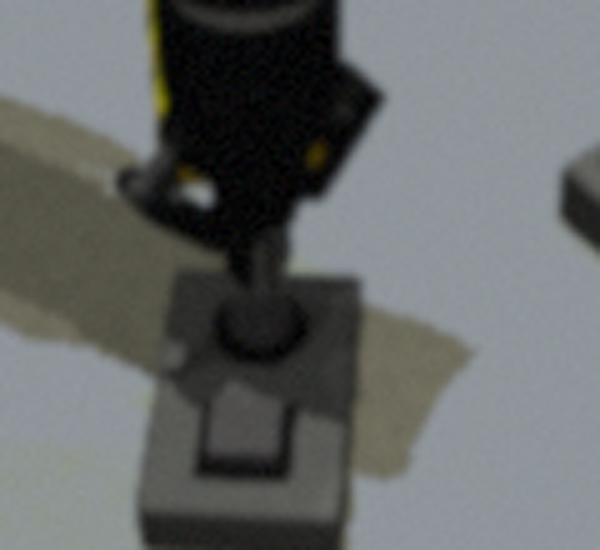

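The fingertips (crop ~(255,285)) are right above the round button (crop (262,325)). I'll press and release.

Emit:
jog_arm:
  plan:
    - {"x": 0, "y": 0, "z": 0.06, "wx": 0, "wy": 0, "wz": 0}
    - {"x": 0, "y": 0, "z": 0.09, "wx": 0, "wy": 0, "wz": 0}
    - {"x": 0, "y": 0, "z": 0.11, "wx": 0, "wy": 0, "wz": 0}
    - {"x": 0, "y": 0, "z": 0.125, "wx": 0, "wy": 0, "wz": 0}
    - {"x": 0, "y": 0, "z": 0.135, "wx": 0, "wy": 0, "wz": 0}
    - {"x": 0, "y": 0, "z": 0.14, "wx": 0, "wy": 0, "wz": 0}
    - {"x": 0, "y": 0, "z": 0.14, "wx": 0, "wy": 0, "wz": 0}

```text
t: 12.58
eef_pos: [0.4562, 0.0393, 0.0428]
tool_rot: [0.003, 0.996, -0.094, 0.001]
contact_force: [-4.4, 2.2, 22.4]
gripper_width: 0.001
```

Fully in: the tip is at 42.8 mm with 22 N. Now I'll lift clear.

Emit:
jog_arm:
  plan:
    - {"x": 0, "y": 0, "z": -0.1, "wx": 0, "wy": 0, "wz": 0}
    - {"x": 0, "y": 0, "z": -0.3, "wx": 0, "wy": 0, "wz": 0}
    - {"x": 0, "y": -0.2, "z": -0.5, "wx": 0, "wy": 0, "wz": 0}
    - {"x": 0, "y": -0.4, "z": -0.7, "wx": 0, "wy": 0, "wz": 0}
    - {"x": 0, "y": -0.5, "z": -0.7, "wx": 0, "wy": 0, "wz": 0}
    - {"x": 0, "y": -0.5, "z": -0.7, "wx": 0, "wy": 0, "wz": 0}
    - {"x": 0, "y": -0.5, "z": -0.7, "wx": 0, "wy": 0, "wz": 0}

```text
t: 13.17
eef_pos: [0.4759, 0.1415, 0.1841]
tool_rot: [0.001, 0.996, -0.092, 0.003]
contact_force: [-0.7, -0.5, 0.3]
gripper_width: -0.001
```

Run:
```python
from h import *
save('scene','end.png',(60,130,400,385),2.3)
o=monitor.get_obs();print(o['eef_pos'],o['contact_force'],abs(o['joint_vel']).max())
```

```text
[0.47484049 0.13895569 0.18264619] [ 0.13548433 -1.26347285 -0.60608709] 0.04267799092035036
```

View pics/end.png

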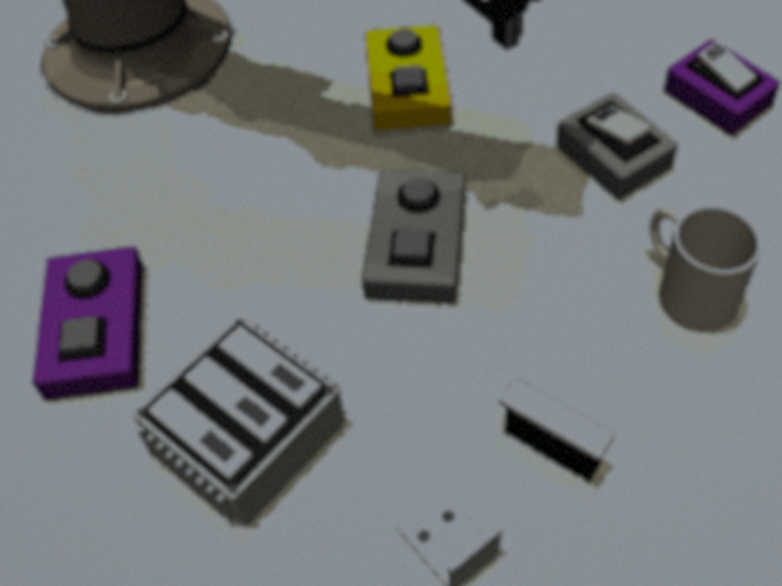

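The module is level with its neighbours (crop ~(200,430)), the rocker is over (617,120), and the round button (418,192) and square key (412,245) are out. The mug, spare module and bracket haven't moved, and the arm is clear.

```bash
python3 -c "
from h import *
print(bot.hand_in())"
```

```text
the job is handed in; nothing more can be done
None
```

I did all three steps in order and handed the job in at about 13 s, well inside the 51 s limit; the hand-in gives no verdict.

1. **Module:** I pushed the proud (-y) one down to its hard stop. The fingertips stopped at 67.8 mm under 43 N, and the picture shows it level with its neighbours.
2. **Rocker:** I pressed the ribbed end of the grey switch down to its stop. The first press stopped at 50.1 mm, about 1.5 mm lower than I expected, so the frame could have stopped it. I pressed again 5 mm nearer the axis. It stopped 1.2 mm higher, a slope of about 0.24 rad, which matches the paddle fully over.
3. **Round button:** I pressed it fully in (42.8 mm, 22 N) and let it go.

**Last checks:** In the last picture the module is home, the rocker is over and both buttons are out. The mug, spare module and bracket are where they were, and the arm was clear at 18 cm with only noise on the force reading. One network check came up empty: the top camera did not find the seated module's cap, but the scene camera did, about where expected.

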